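Count along the rail and push the spool into the third gap

ROBOT

A 6-joint arm with a two-finger parallel gripper is mounted at the origin on the work surface. World frame = base frame: x ahead of the robot, y to its left, z up, the work surface at z = 0. Lengths are in m, angles in degrees, forces in N, time in s.
With the tool pointing down it reaches from about 0.35 to 0.8 m from the base axis. Payload 7.3 kg.
Tool frame: the origin (TCP) lies midway between the tips of the shut fingers; the grasp point (between the pads) lies behind it (bot.grip_depth is the z of the grasp point in the tool frame, in m); z points along the fingers, y is the line along which they close (so a half turn about z gives the same grasp; the last joint's range is limited). The gripper opens to 85 mm and grips with 20 to 120 N. Pads are 22 mm wide; open, the fingers measure 114 mm over their backs; the gripper's body (76 mm by 85 mm) begins 54 mm behind the grasp point. The pads swing forward as they close: fully open they stand 13 mm farther back than shut.
Start: joints at [-85.543, 19.595, 87.324, -0, 73.075, -8.365], TCP at [0.117, -0.512, 0.199] pointing down, gripper open.
Joint ranges: [-145.02, 145.02], [-44.19, 115.74], [2.07, 154.8], [-57.11, 237.11], [16.16, 152.29], [-177.93, 177.93]. Speed limits (degrees/s): [147.25, 147.25, 180, 180, 180, 180].

INTERFACE

Orientations are given as a 3x3 rotation matrix whose columns are the frame's x, y, z axes.
In Python, from cell import bot, viewer gives the robot as it stands.
- The arm moves only by the shell command python3 -m pendant 'ROWS' [OPENING] [FORCE]. ROWS is JSON, a list of rows, each a list of 2 entries, a list of its own where there are three numbers: the shift along the world's x, y, z in mm, then the turn, a rotation vector about the world's x, y, z in degrees. A call has 1 to 5 rows; each row is the pose to reach, as a shift and turn from the pose commanded when the call began; what a row does not reach only later rows make up. A row lasts 1/8 s, in which the tool goes at most 62.5 mm and 10.7 degrees, less where a joint would pass 70% of its speed; a pose out of reach is approached as far as the arm can. A call with a gripper value outside its range is refused whole. OPENING is the finger opening in mm, from 0 to 85.4, set as the call begins (- or left out, the last holds). The fingers move at their own pace and stop on an object; FORCE is the grip in N (left out, the last holds). Time passes only in rows, so rows that repeat a pose let the fingers close. It gives the time, the measured TCP pose, the force, the opening and the grip force at its end, in the units of the state.
- bot.observe(): the state, without advancing time (a new reading comes with each control period).
- viewer.camera(name): name is "scene" or "side" or "wrist"; returns (picture, depth): 400x640x3 uint8, red, green, blue; 400x640 float32, m along the optical axis (not along the pixel's ray), 0 where there is no reading.
- viewer.camera_params(name): a dict with "K" (3x3 intrinsics, pixels), "pose" (4x4, takes a point from camera to world coordinates); the wrist camera has in their place "tool_from_camera" (4x4, takes a point from camera to tool coordinates, whose origin is the TCP and whose axes are the flange's). Camera axes: x right, y down, z forward; pixel columns grow to the right and rows downward; lengths in m; the calibration is good to about 2 mm. The wrist camera is an equidistant fisheye: a pixel r from the principal point sees the ray r / f radians off the axis. A picture is of the moment at which its call begins: read the wrist's pose just before it. camera_params takes no time and is no camera call.
- bot.close_job(): hands the job in; it is judged then, once.
The state is a dict: "time": time; "joint_positions": joint angles; "qd": joint speeds; "tau": joint torques, N m; "tool_pos": TCP position; "tcp_rot": TCP orientation; "ft_force": force on the tool from outside, world axes, zero at the start; "wrist_torque": the same for the moment, N m; "width": finger opening in m; "finger_force": force on a finger pad.
Only numpy, scipy, OpenCV 4.12 (cv2) and the standard library are available. Lean on these libraries where they do the work, as an engineer would, in place of code of your own. Each camera call takes 0.05 s, during which the arm holds its last target. There are 200 camera calls.

TASK

With the fingers together, run a fingertip along the sprung rail of the divider rack, pressing it down a little, starting at the first gap on the end where the reel clamp is bolted and counting gaps until you are at the third; do not press the rail at the fourth gap or beyond. Then, with a fingertip, push the flanged line spool along the shelf into that third gap until it is fully home against the wall, keeping it flat and never picking it up. Leave the rail free, and leave the tins, jar, file, screwdriver, mug and lead weight where they are.

Things in the scene. Friction and masses are not known exactly. Their poses are not given: they have to be found in the camera images.
- rack: fixed dark steel rack: 7 upright fins, 4 mm thick, 40 mm high, form 6 gaps 56 mm wide, open to the robot and upwards. Origin: on the shelf, middle of the row; x points into the gaps, y along the row, z up. Gap centres at y = -150, -90, -30, +30, +90, +150 mm; fin fronts at x = -30 mm; face of the far wall that closes the gaps at x = +24 mm. Third gap from either end is always empty.
- rail (a joint): how far the sprung rail is pressed down (m): 0 at rest, 0.009 at its stop; 2 N starts it, about 6 N takes it to the stop, it springs back. A flat steel bar along the far top edge of the rack, over all gaps: 18 mm wide, 10 thick, 364 long, middle line at x = +33 mm in the rack's frame, top 60 mm above the shelf at rest.
- clamp: lever-lock reel clamp bolted down at one end of the rack's row, either end (rack y = +225 or -225 mm): dark steel foot 62 x 44 mm, two black jaws and a steel lever that points towards the robot, 65 mm high overall. Origin: centre of its underside.
- bollard: plain mushroom-headed steel post on the same kind of foot, 54 mm high, bolted down at the other end of the row. Origin: centre of its underside.
- spool_mid (a point): the middle (15 mm above its underside) of the loose plastic line spool, which lies on a flange on the shelf in front of the rack: two flanges 48 mm across and 5 mm thick on a hub 32 mm across, 30 mm high overall, 60 to 130 g. It slides flat when pushed. Against the wall of a gap its middle is at rack x = 0.
- tin_a: round steel tin with a lid, 42 mm across and 32 mm high, standing in one of the two outermost gaps (rack y = +150 mm); a bystander
- tin_b: the same kind of tin, 42 mm across and 32 mm high, standing in the gap at rack y = -90 mm; a bystander
- jar: glass jar with a closed cap, 68 mm across and 95 mm high, left of the work; a bystander. Origin: centre of its underside
- hook_file: flat steel hook file with a round wooden handle, about 235 mm long and 16 mm high, lying right of the work; a bystander. Origin: under its middle, x along it towards the blade tip
- driver: screwdriver lying at the left; a bystander. x runs along it towards the tip
- mug: white mug, 76 mm across and 85 mm high, at the right; a bystander. Origin: centre of its underside
- sinker: small cone-shaped lead weight, 36 mm across and 36 mm high, at the right; a bystander. Origin: centre of its underside
Mind the look-alikes: they are no part of the job. What is shaped like the clamp but pink is not meant.

How it is judged (in metres and radians):
On the way, in this order (a step that is already met when the one before it is completed fails the run):
1. a fingertip presses the rail at the first gap from the reel clamp's end (contact force between the fingers and rail above 0.3 N and value of joint rail above 0.001 m and ((y of clamp in the frame of rack above 0 m and y of the grasp point in the frame of rack between 0.128 and 0.172 m) or (y of clamp in the frame of rack below 0 m and y of the grasp point in the frame of rack between -0.172 and -0.128 m))), for 0.1 s.
2. a fingertip presses the rail at the second gap from the reel clamp's end (contact force between the fingers and rail above 0.3 N and value of joint rail above 0.001 m and ((y of clamp in the frame of rack above 0 m and y of the grasp point in the frame of rack between 0.068 and 0.112 m) or (y of clamp in the frame of rack below 0 m and y of the grasp point in the frame of rack between -0.112 and -0.068 m))), for 0.1 s.
3. a fingertip presses the rail at the third gap from the reel clamp's end (contact force between the fingers and rail above 0.3 N and value of joint rail above 0.001 m and ((y of clamp in the frame of rack above 0 m and y of the grasp point in the frame of rack between 0.008 and 0.052 m) or (y of clamp in the frame of rack below 0 m and y of the grasp point in the frame of rack between -0.052 and -0.008 m))), for 0.1 s.
4. the spool is fully home in the third gap (((y of clamp in the frame of rack above 0 m and y of spool_mid in the frame of rack between 0.023 and 0.037 m) or (y of clamp in the frame of rack below 0 m and y of spool_mid in the frame of rack between -0.037 and -0.023 m)) and x of spool_mid in the frame of rack between -0.006 and 0.006 m and height (world z) of spool_mid below 0.02 m and angle between spool_mid's own z axis and vertical below 0.1 rad), for 0.2 s.
At the end, for the whole second after the job is handed in: the spool lies flat and at rest in the third gap from the reel clamp's end, within 6 mm of touching the wall and 7 mm of the gap's middle, and the rail is back up (within 1 mm) (all of step 4 and linear speed of spool below 0.01 m/s and value of joint rail below 0.001 m).
It fails at once if the rail is pressed at the fourth gap or beyond, counted from the reel clamp (contact force between the fingers and rail above 0.3 N and value of joint rail above 0.001 m and ((y of clamp in the frame of rack above 0 m and y of the grasp point in the frame of rack below -0.02 m) or (y of clamp in the frame of rack below 0 m and y of the grasp point in the frame of rack above 0.02 m))).
It fails at once if the spool is lifted more than 10 mm (height (world z) of spool_mid above 0.025 m).
It fails at once if the spool is tipped by more than about 20 degrees (angle between spool_mid's own z axis and vertical above 0.35 rad).
It fails at once if a bystander is moved by more than 20 mm (distance of any of tin_a, tin_b, jar, hook_file, driver, mug, sinker from where it was at the start of the episode above 0.02 m).
It also fails if it takes over 61 s, if anything falls off the work surface, if the arm or the gripper's body presses on something with over 40 N, if the wrist force passes 120 N, or if a joint passes its speed limit or range.

## Working session

There is one attempt and no reset: what is moved stays moved. The work goes in short steps, Python scripts to look and compute and a shell command to move; the robot and the scene stay as the last step left them, time stands still between calls to the robot, and variables do not carry over. Pictures are saved under pics/ and viewed, at most 10 in all, crops included, and the job is handed in when it is done.

```bash
mkdir -p pics
cat > h.py <<'E'
from cell import bot, viewer
import numpy as np, cv2
def grab(n):
    im,d=viewer.camera(n); p=viewer.camera_params(n)
    np.savez(f'{n}.npz',im=im,d=d,K=p.get('K'),T=p.get('pose',p.get('tool_from_camera')))
    return im,d
def load(n):
    z=np.load(f'{n}.npz'); return z['im'],z['d'],z['K'],z['T']
def cloud(n):
    im,d,K,T=load(n); v,u=np.indices(d.shape)
    P=np.stack([(u-K[0,2])/K[0,0]*d,(v-K[1,2])/K[1,1]*d,d],-1)
    return im,d,P@T[:3,:3].T+T[:3,3]
E
python3 - <<'E'
from h import *
for n in('scene','side'):
    im,d=grab(n); cv2.imwrite(f'pics/{n}1.png',im[:,:,::-1])
print(bot.grip_depth,bot.observe())
E
```

```text
-0.0187 {'time': 0.1, 'joint_positions': array([-8.55422431e+01,  1.96337373e+01,  8.73694857e+01, -7.00967682e-04,
        7.30758284e+01, -8.36500065e+00]), 'qd': array([ 0.00274199, -0.050388  , -0.11727442, -0.03198024, -0.06671291,
       -0.09436342]), 'tau': array([ 2.06955890e-03, -4.34446049e+01, -2.46490645e+01, -1.38313435e-04,
        4.69955194e-03,  1.89206560e-05]), 'tool_pos': array([ 0.11650511, -0.51151103,  0.19869762]), 'tcp_rot': array([[ 9.75060499e-01,  2.21939203e-01, -1.18905315e-04],
       [ 2.21939154e-01, -9.75059548e-01,  1.37462280e-03],
       [ 1.89142927e-04, -1.36673014e-03, -9.99999048e-01]]), 'ft_force': array([-0.26627318,  0.3618129 ,  0.2601395 ]), 'wrist_torque': array([-0.03619623,  0.01056128, -0.04465114]), 'finger_force': 0.0, 'width': 0.08561340995496432}
```

View pics/scene1.png

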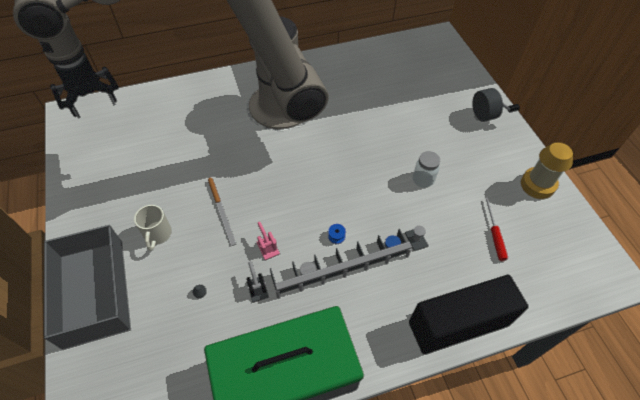

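View pics/side1.png

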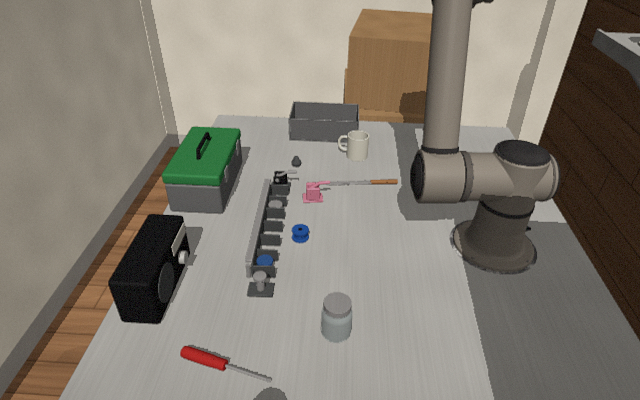

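The reel clamp is the black one at scene (260,287). The pink look-alike is at (267,241), and the bollard is at (419,237). The spool is blue at (337,233); the other blue object, at (392,243), is tin_a. Next I'll measure these positions and check an enlarged crop.

Run:
```python
from h import *
im,d,P=cloud('scene')
x,y,z=P[...,0],P[...,1],P[...,2]
v,u=np.indices(d.shape)
box=(u>235)&(u<435)&(v>215)&(v<305)&(d>0)
# rail top
m=box&(abs(z-.060)<.005)&(u>278)&(u<412)
q=P[m]; 
vx,vy,x0,y0=cv2.fitLine(q[:,:2].astype(np.float32),cv2.DIST_HUBER,0,1e-4,1e-4).ravel()
if vy<0: vx,vy=-vx,-vy
a=np.array([vx,vy]); n=np.array([vy,-vx])
for _ in range(4):
    r=(q[:,:2]-[x0,y0])@n; q=q[abs(r)<.02]
    l=cv2.fitLine(q[:,:2].astype(np.float32),cv2.DIST_HUBER,0,1e-4,1e-4).ravel(); a=l[:2]*np.sign(l[1]); n=np.array([a[1],-a[0]]); x0,y0=l[2:]
s=(q[:,:2]-[x0,y0])@a; r=(q[:,:2]-[x0,y0])@n
print('rail n',len(q),'yaw',np.degrees(np.arctan2(-a[0],a[1])),'len',np.ptp(s),'width pct',np.percentile(r,[2,98]),'z',np.median(q[:,2]))
mid=np.array([x0,y0])+a*(s.min()+s.max())/2+n*np.mean(np.percentile(r,[2,98]))
O=mid-n*.033; print('rack O',O,'x',n,'y',a)
hsv=cv2.cvtColor(im,cv2.COLOR_RGB2HSV)
m=(hsv[...,0]>100)&(hsv[...,0]<125)&(hsv[...,1]>150)&(abs(u-337)<15)&(abs(v-233)<15)&(d>0)
t=m&(z>.024); p=P[t]; c=(p[:,:2].min(0)+p[:,:2].max(0))/2
print('spool',c,p[:,:2].min(0),p[:,:2].max(0),'rack',(c-O)@n,(c-O)@a, p[:,2].mean())
def rk(p): return np.round([(p[:2]-O)@n,(p[:2]-O)@a,p[2]],3)
for nm,(uu,vv) in dict(clamp=(260,287),boll=(419,231),pink=(267,241),tina=(392,240),jar=(429,160)).items(): print(nm,P[vv,uu].round(3),rk(P[vv,uu]))
np.savez('rack.npz',O=O,n=n,a=a,c=c)
cv2.imwrite('pics/crop1.png',cv2.resize(im[205:310,235:440,::-1],None,fx=3.9,fy=3.9,interpolation=cv2.INTER_CUBIC))
```

```text
rail n 961 yaw 1.0321414 len 0.35770805590942345 width pct [-0.0095162   0.00874251] z 0.05960277187878682
rack O [ 0.61755416 -0.00233068] x [0.99983776 0.01801329] y [-0.01801329  0.99983776]
spool [0.53626471 0.01253314] [ 0.5104949  -0.00934132] [0.56203453 0.03440759] rack -0.0810085128685828 0.016325696221736123 0.02972355099317243
clamp [ 0.635 -0.223  0.04 ] [ 0.014 -0.221  0.04 ]
boll [0.614 0.216 0.053] [0.    0.219 0.053]
pink [ 0.518 -0.174  0.046] [-0.103 -0.17   0.046]
tina [0.605 0.146 0.027] [-0.009  0.149  0.027]
jar [0.429 0.324 0.093] [-0.182  0.33   0.093]
```

View pics/crop1.png

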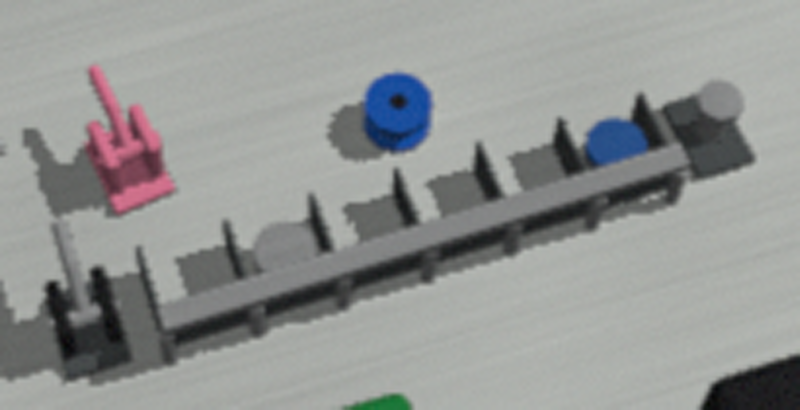

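The crop shows the black clamp with its steel lever at the left end of the row. That is rack y = -225, so the gap order is -150, -90, -30. The pink one stands apart in front. The spool is at rack (-81, +16) mm. Now closing the fingers and moving over the first gap.

```bash
python3 -m pendant '[[[55,36,0],[0,0,-6]],[[110,72,0],[0,0,-11.8]],[[160,108,0],[0,0,-11.8]],[[215,144,0],[0,0,-11.8]],[[268,180,0],[0,0,-11.8]]]' 0 40
python3 -m pendant '[[[55,36,0],[0,0,0]],[[110,72,0],[0,0,0]],[[160,108,0],[0,0,0]],[[215,144,0],[0,0,0]],[[268,180,0],[0,0,0]]]'
python3 -m pendant '[[[0,0,0],[0,0,0]],[[0,0,0],[0,0,0]]]'; python3 -c "
from h import *
o=bot.observe();print(o['tool_pos'],o['tcp_rot'],o['ft_force'],o['width'])"
```

```text
time: 0.72
tool_pos: [0.3773, -0.3363, 0.1991]
tcp_rot: [[1.0, 0.018, -0.0], [0.018, -1.0, 0.0], [-0.0, -0.0, -1.0]]
ft_force: [0.1, -1.2, 0.1]
width: 0.0003
finger_force: 0.0
time: 1.35
tool_pos: [0.6367, -0.1621, 0.1988]
tcp_rot: [[1.0, 0.018, -0.001], [0.018, -1.0, -0.0], [-0.001, 0.0, -1.0]]
ft_force: [0.5, -1.0, 0.3]
width: -0.0
finger_force: 0.0
time: 1.6
tool_pos: [0.6349, -0.1634, 0.1984]
tcp_rot: [[1.0, 0.018, -0.002], [0.018, -1.0, 0.0], [-0.002, -0.0, -1.0]]
ft_force: [0.6, 0.1, -0.3]
width: -0.0004
finger_force: 0.0
[ 0.63487951 -0.16340969  0.19842265] [[ 9.99827184e-01  1.84972002e-02 -1.85889817e-03]
 [ 1.84974950e-02 -9.99828897e-01  1.41496655e-04]
 [-1.85596281e-03 -1.75857161e-04 -9.99998262e-01]] [ 0.6434399   0.06319371 -0.26872863] -0.0003796583849662235
```

```bash
python3 -m pendant '[[[18,12,-50],[0,0,0]],[[18,12,-100],[0,0,0]],[[18,12,-130],[0,0,0]],[[18,12,-130],[0,0,0]],[[18,12,-130],[0,0,0]]]'
python3 - <<'E'
from h import *
im,d=grab('side'); cv2.imwrite('pics/side2.png',cv2.resize(im[130:330,200:460,::-1],None,fx=3,fy=3))
E
```

```text
time: 2.22
tool_pos: [0.6539, -0.1528, 0.0714]
tcp_rot: [[1.0, 0.017, 0.003], [0.017, -1.0, -0.001], [0.003, 0.001, -1.0]]
ft_force: [-0.3, 1.0, 0.3]
width: -0.0002
finger_force: 0.0
```

View pics/side2.png

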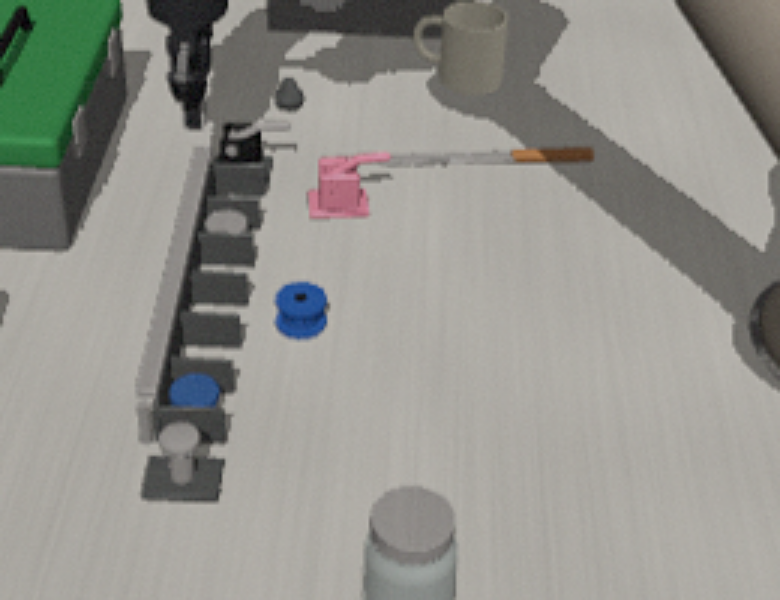

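The picture shows the fingertip at crop (193,122), which looks beyond the rail's near-clamp end at about (200,150). I'll check the projection.

Run:
```python
from h import *
im,d,K,T=load('side'); r=np.load('rack.npz'); o=bot.observe(); print(o['tool_pos'],o['joint_positions'])
def pr(p):
    c=np.linalg.inv(T)@np.r_[p,1]; q=K@c[:3]; return np.round(((q[:2]/q[2])-[200,130])*3)
print('tcp',pr(o['tool_pos']))
for y in(-.182,-.15,0,.182): print(y,pr(np.r_[r['O']+.033*r['n']+y*r['a'],.06]))
for y in(-.182,.182): print('0',y,pr(np.r_[r['O']-.03*r['n']+y*r['a'],.04]))
im,d,P=cloud('side'); 
for uu,vv in((193,118),(190,110),(178,290),(302,300)):
  a=(uu//3+200,vv//3+130); print(a,P[a[1],a[0]].round(3))
```

```text
[ 0.65425947 -0.15268977  0.07182637] [-1.96615046e+01  4.10813295e+01  7.12314811e+01 -9.62404743e-03
  6.74672314e+01  6.93762595e+01]
tcp [195. 151.]
-0.182 [200. 144.]
-0.15 [196. 162.]
0 [173. 253.]
0.182 [139. 390.]
0 -0.182 [262. 163.]
0 0.182 [218. 411.]
(264, 169) [ 0.652 -0.138  0.121]
(263, 166) [ 0.655 -0.14   0.13 ]
(259, 226) [0.639 0.047 0.058]
(300, 230) [0.533 0.016 0.026]
```

Run:
```python
from h import *
im,d,P=cloud('side')
for r in range(120,165,3): 
  a=(195//3+200,r//3+130); print(r,P[a[1],a[0]].round(3),im[a[1],a[0]])
```

```text
120 [ 0.648 -0.134  0.121] [32 33 35]
123 [ 0.649 -0.139  0.114] [26 27 31]
126 [ 0.649 -0.137  0.112] [49 43 45]
129 [ 0.65  -0.142  0.105] [132 132 125]
132 [ 0.682 -0.304 -0.003] [178 176 169]
135 [ 0.681 -0.3   -0.004] [174 169 165]
138 [ 0.678 -0.285  0.002] [173 171 165]
141 [ 0.678 -0.285 -0.002] [173 171 165]
144 [ 0.678 -0.281 -0.003] [166 164 158]
147 [ 0.659 -0.182  0.058] [139 136 132]
150 [ 0.658 -0.175  0.059] [141 137 134]
153 [ 0.657 -0.168  0.06 ] [138 135 132]
156 [ 0.656 -0.162  0.06 ] [142 138 138]
159 [ 0.656 -0.162  0.056] [141 139 135]
162 [ 0.655 -0.157  0.056] [141 135 133]
```

Run:
```python
from h import *
print(bot.observe()['tool_pos'])
grab('side'); print(bot.observe()['tool_pos'],bot.observe()['time'])
im,d,P=cloud('side')
x,y,z=P[...,0],P[...,1],P[...,2]
m=(abs(x-.654)<.05)&(abs(y+.153)<.05)&(z>.066)&(z<.3)&(d>0)
q=P[m]; 
for lo in np.arange(.066,.16,.01):
  s=q[(q[:,2]>=lo)&(q[:,2]<lo+.01)]
  if len(s): print(round(lo,3),len(s),s.min(0).round(3),s.max(0).round(3))
grab('scene');im,d,P=cloud('scene')
x,y,z=P[...,0],P[...,1],P[...,2]
m=(abs(x-.654)<.05)&(abs(y+.153)<.05)&(z>.066)&(z<.3)&(d>0);q=P[m];print('scene')
for lo in np.arange(.066,.16,.01):
  s=q[(q[:,2]>=lo)&(q[:,2]<lo+.01)]
  if len(s): print(round(lo,3),len(s),s.min(0).round(3),s.max(0).round(3))
```

```text
[ 0.65425947 -0.15268977  0.07182637]
[ 0.65431531 -0.15249857  0.07180834] 2.325
0.096 7 [ 0.644 -0.146  0.102] [ 0.663 -0.141  0.106]
0.106 22 [ 0.643 -0.16   0.107] [ 0.665 -0.134  0.116]
0.116 22 [ 0.642 -0.15   0.116] [ 0.665 -0.133  0.126]
0.126 21 [ 0.643 -0.145  0.126] [ 0.664 -0.134  0.135]
0.136 8 [ 0.643 -0.16   0.137] [ 0.66  -0.134  0.142]
0.146 19 [ 0.641 -0.172  0.146] [ 0.664 -0.115  0.156]
0.156 21 [ 0.641 -0.142  0.156] [ 0.666 -0.107  0.166]
scene
0.106 13 [ 0.653 -0.164  0.108] [ 0.667 -0.14   0.116]
0.116 22 [ 0.661 -0.164  0.116] [ 0.668 -0.14   0.126]
0.126 20 [ 0.659 -0.165  0.126] [ 0.668 -0.139  0.136]
0.136 22 [ 0.65  -0.17   0.137] [ 0.667 -0.145  0.146]
0.146 55 [ 0.648 -0.185  0.146] [ 0.669 -0.118  0.156]
0.156 92 [ 0.647 -0.191  0.156] [ 0.669 -0.111  0.166]
```

Both cameras put the visible fingertip near z = 0.103 while the TCP reads 0.072. So I'll descend in small steps and find contact by force.

```bash
for i in 1 2 3; do python3 -m pendant '[[[0,0,-4],[0,0,0]],[[0,0,-4],[0,0,0]]]' | egrep 'tool_pos|ft_f'; done
```

```text
tool_pos: [0.6532, -0.1515, 0.0653]
ft_force: [0.5, 0.1, 0.5]
tool_pos: [0.6531, -0.1514, 0.0608]
ft_force: [-0.2, 0.3, -0.5]
tool_pos: [0.6531, -0.1514, 0.0568]
ft_force: [0.7, -0.1, -0.5]
```

```bash
python3 -m pendant '[[[0,0,-4],[0,0,0]],[[0,0,-8],[0,0,0]],[[0,0,-8],[0,0,0]]]' | egrep 'tool_pos|ft_f'; for i in 1 2 3; do python3 -m pendant '[[[0,0,-4],[0,0,0]],[[0,0,-4],[0,0,0]]]' | egrep 'tool_pos|ft_f'; done
python3 - <<'E'
from h import *
o=bot.observe(); t=o['tool_pos'];print(t)
for n in('side','scene'):
    grab(n); im,d,P=cloud(n)
    x,y,z=P[...,0],P[...,1],P[...,2]
    r=(abs(x-t[0])<.04)&(abs(y-t[1])<.04)&(d>0)
    q=P[r&(z>.064)]; print(n,np.sort(q[:,2])[:8].round(3))
im,_,_,_=load('side'); cv2.imwrite('pics/side3.png',cv2.resize(im[120:220,210:340,::-1],None,fx=6,fy=6))
E
```

```text
tool_pos: [0.653, -0.1515, 0.0487]
ft_force: [-0.7, -0.8, -1.0]
tool_pos: [0.6531, -0.1515, 0.0449]
ft_force: [-0.0, -0.3, 0.0]
tool_pos: [0.6531, -0.1515, 0.0409]
ft_force: [-0.7, 0.4, 0.4]
tool_pos: [0.6531, -0.1515, 0.0369]
ft_force: [0.1, -0.7, -0.2]
[ 0.6530821  -0.15147862  0.03686325]
side [0.067 0.068 0.069 0.069 0.07  0.07  0.071 0.072]
scene [0.065 0.07  0.071 0.072 0.073 0.075 0.075 0.075]
```

View pics/side3.png

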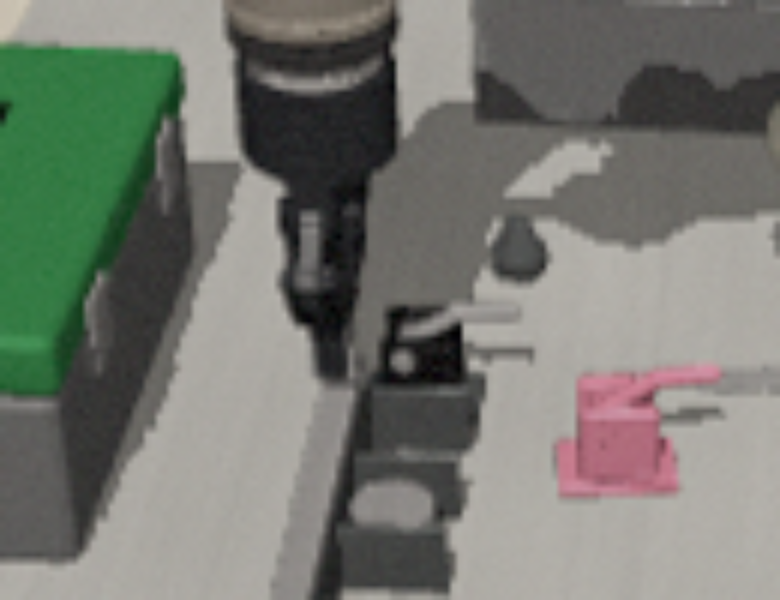

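The fingertip at crop (333,378) is now just above the rail's first-gap section. The real tip is about 30 mm higher than the reported TCP, so I'll use contact force as the reference.

```bash
for i in 1 2 3 4; do python3 -m pendant '[[[0,0,-2],[0,0,0]],[[0,0,-2],[0,0,0]]]' | egrep 'tool_pos|ft_f'; done
```

```text
tool_pos: [0.6532, -0.1515, 0.0351]
ft_force: [-0.0, -0.4, 0.4]
tool_pos: [0.6532, -0.1515, 0.0331]
ft_force: [0.2, 0.4, -1.0]
tool_pos: [0.6532, -0.1515, 0.0311]
ft_force: [0.0, 0.3, 0.0]
tool_pos: [0.6532, -0.1515, 0.0291]
ft_force: [0.3, -0.2, -0.3]
```

```bash
for i in 1 2 3; do python3 -m pendant '[[[0,0,-2],[0,0,0]],[[0,0,-2],[0,0,0]]]' | egrep 'tool_pos|ft_f'; done
```

```text
tool_pos: [0.6535, -0.1516, 0.0276]
ft_force: [-2.2, -0.6, 2.9]
tool_pos: [0.6535, -0.1516, 0.0255]
ft_force: [-0.9, 0.3, 3.3]
tool_pos: [0.6535, -0.1516, 0.0234]
ft_force: [-0.7, -0.2, 4.3]
```

Contact came at TCP z ≈ 28.5 mm, and the rail is now about 5 mm down at roughly 4 N. Sliding to the second gap.

```bash
python3 -m pendant '[[[0,15,0],[0,0,0]],[[0,30,0],[0,0,0]],[[-1,45,0],[0,0,0]],[[-1,60,0],[0,0,0]],[[-1,60,0],[0,0,0]]]' | egrep 'tool_pos|ft_f';python3 -m pendant '[[[0,0,0],[0,0,0]],[[0,0,0],[0,0,0]]]' | egrep 'tool_pos|ft_f'
```

```text
tool_pos: [0.6522, -0.0888, 0.0233]
ft_force: [-0.0, 3.4, 4.4]
tool_pos: [0.6522, -0.0912, 0.0232]
ft_force: [-0.1, 3.6, 4.7]
```

```bash
python3 -m pendant '[[[0,15,0],[0,0,0]],[[0,30,0],[0,0,0]],[[-1,45,0],[0,0,0]],[[-1,59,0],[0,0,0]],[[-1,59,0],[0,0,0]]]' | egrep 'tool_pos|ft_f';python3 -m pendant '[[[0,0,0],[0,0,0]],[[0,0,0],[0,0,0]]]' | egrep 'tool_pos|ft_f'; python3 -m pendant '[[[0,0,20],[0,0,0]],[[0,0,60],[0,0,0]],[[0,0,60],[0,0,0]]]' | egrep 'tool_pos|ft_f|time'
```

```text
tool_pos: [0.6512, -0.0301, 0.0233]
ft_force: [0.1, 3.6, 4.8]
tool_pos: [0.6512, -0.0322, 0.0232]
ft_force: [-0.2, 2.2, 5.0]
time: 8.22
tool_pos: [0.6531, -0.0338, 0.086]
ft_force: [-0.2, 0.3, 0.2]
```

All three gaps are pressed and the rail is released. Next I'll go beside the spool on its +y side.

```bash
python3 -m pendant '[[[-40,35,0],[0,0,0]],[[-80,70,0],[0,0,0]],[[-117,104,0],[0,0,0]],[[-117,104,-50],[0,0,0]],[[-117,104,-96],[0,0,0]]]' | egrep 'tool_pos|ft_f';python3 -m pendant '[[[0,0,-5],[0,0,0]],[[0,0,-5],[0,0,0]],[[0,0,-5],[0,0,0]]]' | egrep 'tool_pos|ft_f'
python3 - <<'E'
from h import *
o=bot.observe(); t=o['tool_pos']
im,d=grab('side'); cv2.imwrite('pics/side4.png',cv2.resize(im[120:280,220:380,::-1],None,fx=3.7,fy=3.7))
im,d,P=cloud('side'); x,y,z=P[...,0],P[...,1],P[...,2]
q=P[(abs(x-t[0])<.03)&(y>.05)&(y<.1)&(z>.005)&(d>0)];print(np.sort(q[:,2])[:6],q[q[:,2]<.04].min(0),q[q[:,2]<.04].max(0))
E
```

```text
tool_pos: [0.5334, 0.0715, -0.0143]
ft_force: [0.2, -0.4, 0.5]
tool_pos: [0.5357, 0.0712, -0.0162]
ft_force: [0.5, 0.7, 0.0]
[0.01591184 0.0159211  0.01710169 0.01811738 0.01942978 0.01950192] [0.52424699 0.07017168 0.01591184] [0.54549244 0.08848259 0.03992014]
```

View pics/side4.png

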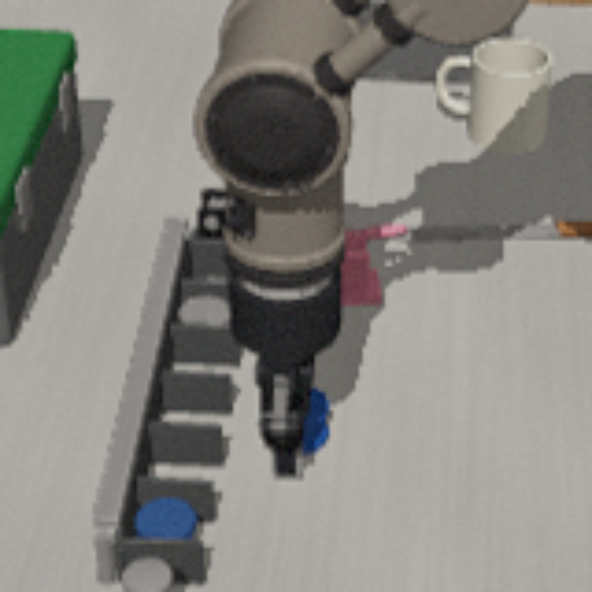

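The fingertip is at crop (287,470) on the spool's near side, and the spool is partly hidden behind it at (315,420). Lowering to about 3 mm off the shelf.

```bash
python3 -m pendant '[[[0,0,-5],[0,0,0]],[[0,0,-9],[0,0,0]],[[0,0,-9],[0,0,0]]]' | egrep 'tool_pos|ft_f';python3 -m pendant '[[[0,0,-3],[0,0,0]],[[0,0,-3],[0,0,0]]]' | egrep 'tool_pos|ft_f'
python3 -m pendant '[[[0,-8,0],[0,0,0]],[[0,-16,0],[0,0,0]],[[0,-22,0],[0,0,0]],[[0,-28,0],[0,0,0]],[[0,-34,0],[0,0,0]]]' | egrep 'tool_pos|ft_f'
python3 -m pendant '[[[0,-6,0],[0,0,0]],[[0,-12,0],[0,0,0]],[[0,-18,0],[0,0,0]],[[0,-21,0],[0,0,0]],[[0,-21,0],[0,0,0]]]' | egrep 'tool_pos|ft_f'
python3 - <<'E'
from h import *
for n in('scene','side'): grab(n)
r=np.load('rack.npz')
for n in('scene','side'):
    im,d,P=cloud(n);x,y,z=P[...,0],P[...,1],P[...,2]
    h=cv2.cvtColor(im,cv2.COLOR_RGB2HSV)
    m=(h[...,0]>100)&(h[...,0]<125)&(h[...,1]>120)&(abs(x-.54)<.06)&(abs(y+.02)<.07)&(z>.022)&(d>0)
    p=P[m];c=(p[:,:2].min(0)+p[:,:2].max(0))/2;print(n,len(p),p.min(0),p.max(0),'rack',(c-r['O'])@r['n'],(c-r['O'])@r['a'])
print(bot.observe()['tool_pos'])
E
```

```text
tool_pos: [0.5341, 0.0715, -0.027]
ft_force: [-0.7, 0.1, 0.4]
tool_pos: [0.5342, 0.0715, -0.0299]
ft_force: [0.2, -0.1, -0.2]
tool_pos: [0.5344, 0.037, -0.0296]
ft_force: [-0.4, 0.2, 0.4]
tool_pos: [0.5343, 0.0162, -0.0297]
ft_force: [0.0, 0.0, -0.9]
scene 159 [ 0.5184454  -0.0449824   0.02482659] [0.56026055 0.00297386 0.08650823] rack -0.07852487068039604 -0.017261899427571812
side 39 [ 0.49748616 -0.03927295  0.02276265] [0.52366441 0.03350946 0.14446773] rack -0.10697144619567264 0.0013760670300792422
[ 0.53429255  0.01645877 -0.02972818]
```

```bash
python3 -m pendant '[[[0,-4,0],[0,0,0]],[[0,-8,0],[0,0,0]],[[0,-11,0],[0,0,0]],[[0,-11,0],[0,0,0]]]' | egrep 'tool_pos|ft_f'
python3 -m pendant '[[[0,15,0],[0,0,0]],[[0,25,30],[0,0,0]],[[0,25,70],[0,0,0]],[[-50,10,70],[0,0,0]],[[-100,-10,70],[0,0,0]]]' | egrep 'tool_pos|ft_f'
python3 - <<'E'
from h import *
for n in('scene','side'): grab(n)
r=np.load('rack.npz')
for n in('scene','side'):
    im,d,P=cloud(n);x,y,z=P[...,0],P[...,1],P[...,2]
    h=cv2.cvtColor(im,cv2.COLOR_RGB2HSV)
    m=(h[...,0]>100)&(h[...,0]<125)&(h[...,1]>120)&(abs(x-.54)<.06)&(abs(y+.03)<.07)&(z>.024)&(z<.036)&(d>0)
    p=P[m];c=(p[:,:2].min(0)+p[:,:2].max(0))/2;print(n,len(p),p.min(0),p.max(0),'c',c,'rack',(c-r['O'])@r['n'],(c-r['O'])@r['a'])
print(bot.observe()['tool_pos'],bot.observe()['time'])
E
```

```text
tool_pos: [0.5344, 0.0051, -0.0297]
ft_force: [-0.4, -0.2, 0.3]
tool_pos: [0.4335, -0.0037, 0.0407]
ft_force: [-0.1, -1.1, 1.2]
scene 210 [ 0.51261688 -0.05613532  0.02484595] [ 0.56106698 -0.01045731  0.03511545] c [ 0.53684193 -0.03329631] rack -0.08125692379228255 -0.02950671413368057
side 142 [ 0.51123743 -0.05663633  0.02404637] [ 0.55478912 -0.00538348  0.03329343] c [ 0.53301328 -0.03100991] rack -0.08504377430237517 -0.027151711143947408
[ 0.42800633 -0.00377243  0.03973488] 12.475
```

The spool is at rack y ≈ -29 mm, lined up with the third gap. Next I'll go behind it and push along +x.

```bash
python3 -m pendant '[[[20,-29,0],[0,0,0]],[[35,-29,-30],[0,0,0]],[[35,-29,-60],[0,0,0]],[[35,-29,-70],[0,0,0]],[[35,-29,-70],[0,0,0]]]' | egrep 'tool_pos|ft_f'
python3 -m pendant '[[[12,0,0],[0,0,0]],[[24,0,0],[0,0,0]],[[32,0,0],[0,0,0]],[[40,0,0],[0,0,0]],[[48,1,0],[0,0,0]]]' | egrep 'tool_pos|ft_f'
python3 -m pendant '[[[7,0,0],[0,0,0]],[[14,0,0],[0,0,0]],[[21,0,0],[0,0,0]],[[26,0,0],[0,0,0]],[[26,0,0],[0,0,0]]]' | egrep 'tool_pos|ft_f'
python3 - <<'E'
from h import *
grab('scene'); r=np.load('rack.npz')
im,d,P=cloud('scene');x,y,z=P[...,0],P[...,1],P[...,2]
h=cv2.cvtColor(im,cv2.COLOR_RGB2HSV)
m=(h[...,0]>100)&(h[...,0]<125)&(h[...,1]>120)&(abs(x-.58)<.06)&(abs(y+.03)<.07)&(z>.024)&(z<.036)&(d>0)
p=P[m];c=(p[:,:2].min(0)+p[:,:2].max(0))/2;print(len(p),p.min(0),p.max(0),'rack',(c-r['O'])@r['n'],(c-r['O'])@r['a'])
print(bot.observe()['tool_pos'],bot.observe()['time'])
E
```

```text
tool_pos: [0.4692, -0.033, -0.0299]
ft_force: [0.3, 1.4, 0.2]
tool_pos: [0.5178, -0.0326, -0.0297]
ft_force: [0.0, 0.2, 0.4]
tool_pos: [0.5438, -0.0326, -0.0297]
ft_force: [0.2, -0.7, 0.6]
227 [ 0.55487657 -0.05531756  0.02443901] [ 0.60468166 -0.01008001  0.03567146] rack -0.0383159475866273 -0.029682721991430454
[ 0.54344158 -0.03255177 -0.02973986] 14.4
```

```bash
python3 -m pendant '[[[8,0,0],[0,0,0]],[[16,0,0],[0,0,0]],[[24,0,0],[0,0,0]],[[32,0,0],[0,0,0]],[[33,0,0],[0,0,0]]]' | egrep 'tool_pos|ft_f'
for i in 1 2 3; do python3 -m pendant '[[[2,0,0],[0,0,0]],[[2,0,0],[0,0,0]]]' | egrep 'tool_pos|ft_f'; done
```

```text
tool_pos: [0.5771, -0.0326, -0.0297]
ft_force: [-0.2, -0.3, -0.5]
tool_pos: [0.5783, -0.0325, -0.0297]
ft_force: [0.5, 0.5, -1.1]
tool_pos: [0.5805, -0.0326, -0.0297]
ft_force: [0.7, -1.0, 0.0]
tool_pos: [0.581, -0.0325, -0.0298]
ft_force: [-4.3, -0.9, 3.1]
```

The force rose at x = 0.581, as expected at the wall. I'll hold, back straight off, rise and check.

```bash
python3 -m pendant '[[[1,0,0],[0,0,0]],[[1,0,0],[0,0,0]],[[1,0,0],[0,0,0]]]' | egrep 'tool_pos|ft_f'
python3 -m pendant '[[[-10,0,0],[0,0,0]],[[-40,0,0],[0,0,0]],[[-80,0,0],[0,0,0]],[[-120,0,40],[0,0,0]],[[-140,0,90],[0,0,0]]]' | egrep 'tool_pos|ft_f'
python3 -m pendant '[[[0,0,0],[0,0,0]],[[0,0,0],[0,0,0]]]' | egrep 'tool_pos|ft_f'
python3 - <<'E'
from h import *
r=np.load('rack.npz')
for n in('scene','side'):
    grab(n); im,d,P=cloud(n);x,y,z=P[...,0],P[...,1],P[...,2]
    h=cv2.cvtColor(im,cv2.COLOR_RGB2HSV)
    m=(h[...,0]>100)&(h[...,0]<125)&(h[...,1]>120)&(abs(x-.61)<.06)&(abs(y+.03)<.07)&(z>.024)&(z<.036)&(d>0)
    p=(P[m][:,:2]-r['O'])@np.c_[r['n'],r['a']];print(n,len(p),p.min(0),p.max(0),np.ptp(P[m][:,2]))
    rr=(P[...,:2]-r['O']); X=rr@r['n'];Y=rr@r['a']; q=z[(abs(X-.033)<.006)&(abs(Y)<.17)&(z>.04)&(z<.09)]; print('rail z',np.median(q))
im=load('scene')[0]; cv2.imwrite('pics/end.png',cv2.resize(im[205:310,235:440,::-1],None,fx=3.9,fy=3.9,interpolation=cv2.INTER_CUBIC))
print(bot.observe()['time'])
E
```

```text
tool_pos: [0.581, -0.0324, -0.0299]
ft_force: [-7.8, -1.7, 5.4]
tool_pos: [0.4404, -0.0321, 0.0603]
ft_force: [1.0, 0.3, 0.8]
tool_pos: [0.4437, -0.0326, 0.0604]
ft_force: [-0.9, 0.6, 0.1]
scene 173 [-0.02283072 -0.05278194] [ 0.00980433 -0.00575833] 0.010920648721818305
rail z 0.06001338166652892
side 100 [-0.02467634 -0.05927545] [ 0.02185894 -0.01415687] 0.006526602806111281
rail z 0.05806297881191702
17.125
```

View pics/end.png

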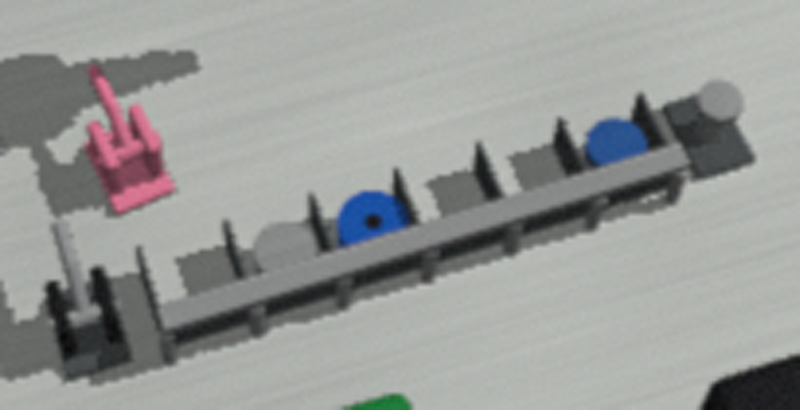

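The spool sits flat at crop (372,222) in the third gap from the clamp. Its back edge is at rack x ≈ -24 mm, so it is against the wall, and the rail is back up at 60 mm.

```bash
python3 -c "
from cell import bot
print(bot.close_job())"
```

```text
the job is handed in; nothing more can be done
None
```

The job is handed in, though no verdict came back: I pressed the rail at gaps one to three from the clamp's end and pushed the spool flat against the third gap's wall, and the final pictures show it centred there with the rail back up.

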